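Feed the punch rack past the spring gate

ROBOT

A 6-joint arm with a two-finger parallel gripper is mounted at the origin on a cart in front of the work surface, level with it; the furniture and walls round the work are solid. World frame = base frame: x ahead of the robot, y to its left, z up, the work surface at z = 0. Lengths are in m, angles in rad, forces in N, time in s.
With the tool pointing down it reaches from about 0.3 to 0.775 m from the base axis. Payload 14.6 kg.
Tool frame: the origin (TCP) lies on the centre line of the jaws, within the pads' length; the fingertips stand 19 mm ahead of it and the grasp point (between the pads) is the TCP; z points along the fingers, y is the direction in which the jaws open and shut (so a half turn about z gives the same grasp; the last joint's range is limited). The gripper opens to 94 mm and grips with 3 to 60 N. Pads are 16 mm wide; open, the fingers measure 119 mm over their backs; the gripper's body (75 mm by 177 mm) begins 78 mm behind the grasp point.
Start: joints at [1.073, 0.3, 1.521, -0, 1.321, -0.067], TCP at [0.23, 0.5, 0.224] pointing down, gripper open.
Joint ranges: [-3.03, 3.03], [-0.79, 2.21], [0.23, 2.52], [-1.04, 4.18], [0, 3.07], [-2.55, 2.55]. Speed limits (rad/s): [2.22, 2.22, 2.57, 3.14, 3.14, 3.14].

INTERFACE

Orientations are given as [roll, pitch, yaw] about the fixed x, y, z axes, in that order (R = Rz(yaw) Ry(pitch) Rx(roll)).
In Python, from station import ctrl gives the robot as it stands. The module is installed in compiled form; this text tells all that it offers.
- The arm moves only by the shell command python3 -m creep 'ROWS' [FORCE]. ROWS is a JSON object of lists of equal length, an entry for each row: "translation": the shift along the world's x, y, z in mm, a list of three; "yaw": the turn about the world's z in rad; "gripper": the closure in counts, from 0 (fully open) to 255 (shut). A call has 1 to 5 rows; each row is the pose to reach, as a shift and turn from the pose measured when the call began; what a row does not reach only later rows make up. A row lasts 1/12 s, in which the tool goes at most 41.7 mm and 7.16 degrees, less where a joint would pass 70% of its speed; a pose out of reach is approached as far as the arm can. A call with a gripper value outside its range is refused whole. The fingers move at their own pace and stop on an object; FORCE is the grip in N (left out, the last holds). Time passes only in rows, so rows that repeat a pose let the fingers close. It gives the time, the measured TCP pose, the force and the opening at its end, in the units of the state.
- ctrl.get_obs(): the state, without advancing time (a new reading comes with each control period).
- ctrl.camera(name): name is "scene" or "top" or "wrist"; returns a dict with "pixels" (400x640x3 uint8, red, green, blue), "depth" (400x640 float32, m along the optical axis (not along the pixel's ray), 0 where there is no reading), "fx", "fy", "cx", "cy" (pixels), "R" (3x3) and "t" (3): a world point X has camera coordinates R X + t; the wrist camera has in their place "tool_from_camera" (4x4, takes a point from camera to tool coordinates, whose origin is the TCP and whose axes are the flange's). Camera axes: x right, y down, z forward; pixel columns grow to the right and rows downward; lengths in m; the calibration is good to about 2 mm. The wrist camera is an equidistant fisheye: a pixel r from the principal point sees the ray r / f radians off the axis. A picture is of the moment at which its call begins: read the wrist's pose just before it.
- ctrl.hand_in(): hands the job in, once; it reports no verdict.
The state is a dict: "time_s": time; "qpos": joint angles; "joint_vel": joint speeds; "tau": joint torques, N m; "ee_pos": TCP position; "eef_rot": TCP orientation; "force": force on the tool from outside, world axes, zero at the start; "moment": the same for the moment, N m; "grip_width": finger opening in m.
Only numpy, scipy, OpenCV 4.12 (cv2) and the standard library are available. Lean on these libraries where they do the work, as an engineer would, in place of code of your own. Each camera call takes 0.05 s, during which the arm holds its last target. There are 200 camera calls.

TASK

Load the punch rack into the feed chute: with one fingertip press the long treadle plate beside the chute down to its stop so that the spring gate lifts, and keep it held down while another finger pushes the rack by its rear upright plate along the chute, under the gate, until it is fully home against the end stop. Only then let the treadle up so that the gate drops shut behind the punch block. Push the rack, never pinch or lift it, do not ram it against the closed gate, and leave the other things where they are.

Things in the scene. Friction and masses are not known exactly. Their poses are not given: they have to be found in the camera images.
- chute: Fixed feed chute on a grey painted base plate 124 x 275 mm, 6 mm thick; place and heading vary. Origin on the worktop under the gate, mid channel. y: the way the rack is pushed; x: across, away from the treadle; z up. Channel floor 6 mm above the worktop, channel x -24 to +24 mm between 4 mm steel walls, tops 22 mm above the worktop, y -195 to +67 mm.
- end_stop (a point): Middle of the end stop's face at the closed far end of the channel: chute x 0, y +58 mm, 20 mm above the worktop. The cross wall's top is 36 mm above the worktop.
- gate_shaft (a point): Middle of the gate's shaft, an 8 mm steel rod parallel to chute y along the treadle side of the channel: x -36 mm, y -188 to +12 mm, 44 mm above the worktop. It lies between channel and treadle. Its bearing blocks (16 x 10 mm, 56 mm high) are at y -188 and +14 mm.
- gate (a joint): Spring gate's angle, rad: 0 shut, 0.70 fully open (treadle level on its stop). The spring shuts it when the treadle is let go; 2 to 5 N on the treadle's middle hold it down. Shut, its steel blade (30 x 4 mm) crosses the channel at chute y = 0, lower edge 18 mm above the worktop, blocking the rack's block, which cannot push it open. From 0.5 rad the rack passes. Open, it rises to 90 mm.
- treadle_mid (a point): Middle of the upper face of the treadle, a steel strip 30 mm wide, 150 mm long (chute y -180 to -30 mm), one piece with the gate. Shut, it slopes up and outward at 0.70 rad; this point is at chute x -66, y -105 mm, 54 mm above the worktop (outer edge 63). Pressed down it is level, upper face 32 mm above the worktop, x -80 to -50 mm, and a fingertip can slide along it.
- rack: Loose punch rack, about 200 g, 44 mm wide, 106 mm long, lying in the channel with 2 mm play each side. Origin mid underside (6 mm above the worktop), y forward as the chute's. Sled plate 6 mm thick; wooden block y +3 to +53 mm, 24 mm high (28 with its six steel punches). Starts with its front 8 to 38 mm short of the gate. Fully home: origin at chute y +5 mm, front on the end stop.
- rack_push_face (a point): Middle of the rear face of the rack's upright dark steel push plate (44 mm wide, 6 mm thick, top 56 mm above the worktop): rack y -53 mm, 46 mm above the worktop. With the rack home this face is at chute y -48 mm, so the pushing finger never has to pass the gate.
- pot: Bystander: round wooden-coloured screw-top parts pot, 42 mm across, 20 mm high, behind the chute's entry. Origin at its underside.
- valve: Bystander: black mushroom-shaped valve, 26 mm across, 32 mm high, on the robot's side of the chute. Origin at its underside.
- tweezers: Bystander: steel tweezers 116 mm long lying on the worktop to the right. Origin at the middle of the underside.

How it is judged:
On the way, in this order (a step that is already met when the one before it is completed fails the run):
1. the gate is held open before the rack goes under it (value of joint gate above 0.55 rad and y of rack in the frame of chute below -0.05 m), for 0.2 s.
2. the rack is pushed fully home with the gate still held open (y of rack in the frame of chute between 0.001 and 0.009 m and z of rack in the frame of chute below 0.01 m and value of joint gate above 0.5 rad), for 0.1 s.
At the end, for the whole second after the job is handed in: The rack lies flat in the chute within 4 mm of fully home against the end stop, at rest, and the gate is shut (below 0.06 rad) behind its block (y of rack in the frame of chute between 0.001 and 0.009 m and z of rack in the frame of chute below 0.01 m and value of joint gate below 0.06 rad and angle between rack's own z axis and vertical below 0.05 rad and linear speed of rack below 0.01 m/s); the robot touches nothing.
It fails at once if the rack is lifted (more than 8 mm) or tipped (more than 0.2 rad) (z of rack in the frame of chute above 0.014 m or angle between rack's own z axis and vertical above 0.2 rad).
It fails at once if the gate is let down (below 0.42 rad) while the rack's block is under it (value of joint gate below 0.42 rad and y of rack in the frame of chute between -0.048 and -0.002 m).
It fails at once if the rack is rammed against the closed gate with more than 15 N (value of joint gate below 0.42 rad and contact force between rack and chute above 15 N and y of rack in the frame of chute below -0.048 m).
It fails at once if a bystander is moved by more than 20 mm (distance of any of pot, valve, tweezers from where it was at the start of the episode above 0.02 m).
It also fails if it takes over 32 s, if anything falls off the work surface, if the arm or the gripper's body presses on something with over 40 N, if the wrist force passes 120 N, or if a joint passes its speed limit or range.

## Working session

There is one attempt and no reset: what is moved stays moved. The work goes in short steps, Python scripts to look and compute and a shell command to move; the robot and the scene stay as the last step left them, time stands still between calls to the robot, and variables do not carry over. Pictures are saved under pics/ and viewed, about 8 in all and at most 12, crops included, and the job is handed in when it is done.

```bash
mkdir -p pics
cat > h.py <<'E'
from station import ctrl
import numpy as np, cv2
def snap(n,f):
    c=ctrl.camera(n); cv2.imwrite(f'pics/{f}.png',c['pixels'][:,:,::-1]); np.savez(f'{f}.npz',**c); return c
def world(c,u,v):
    d=c['depth'][v,u]; p=np.array([(u-c['cx'])/c['fx']*d,(v-c['cy'])/c['fy']*d,d]); return c['R'].T@(p-c['t'])
def cloud(c):
    v,u=np.mgrid[:400,:640]; d=c['depth']; p=np.stack([(u-c['cx'])/c['fx']*d,(v-c['cy'])/c['fy']*d,d],-1)
    return (p-c['t'])@c['R']
E
python3 - <<'E'
from h import *
for n in('top','scene'):
    c=snap(n,n+'0'); print(n,c['fx'],c['R'].round(3).tolist(),c['t'])
print(ctrl.get_obs())
E
```

```text
top 434.16707048957454 [[0.008, -0.999, 0.036], [-0.996, -0.011, -0.09], [0.09, -0.035, -0.995]] [-0.29073513  0.48096673  1.04537492]
scene 429.4219485207698 [[0.874, -0.485, 0.017], [-0.336, -0.63, -0.7], [0.35, 0.607, -0.714]] [-0.55173827  0.04789037  0.97465659]
{'time_s': 0.1, 'qpos': array([ 1.07335183e+00,  3.00420757e-01,  1.52150856e+00, -2.26317753e-05,
        1.32066635e+00, -6.66502840e-02]), 'joint_vel': array([-0.00028048, -0.00158945,  0.00070737,  0.00215856,  0.00114007,
       -0.00074144]), 'tau': array([-1.08309981e-03, -5.32653451e+01, -3.53278756e+01,  7.08542042e-02,
        2.35173589e-02, -2.73490951e-05]), 'ee_pos': array([0.22961112, 0.49955404, 0.2239446 ]), 'eef_rot': array([-3.14059041e+00, -4.49282753e-05,  2.71080403e+00]), 'force': array([-0.46355113, -0.25469602,  0.3097176 ]), 'moment': array([0.07921085, 0.00859886, 0.01598477]), 'grip_width': 0.09422657449812358}
```

View pics/top0.png

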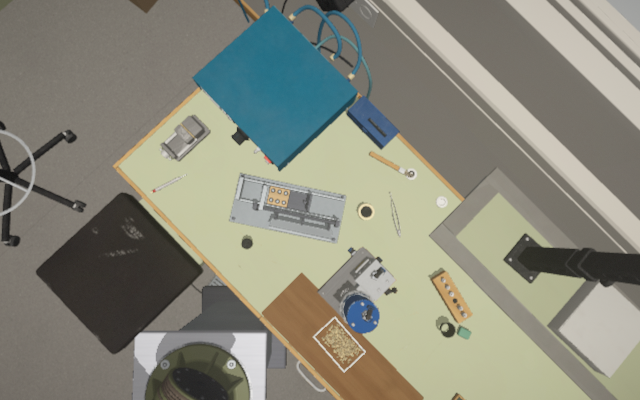

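View pics/scene0.png

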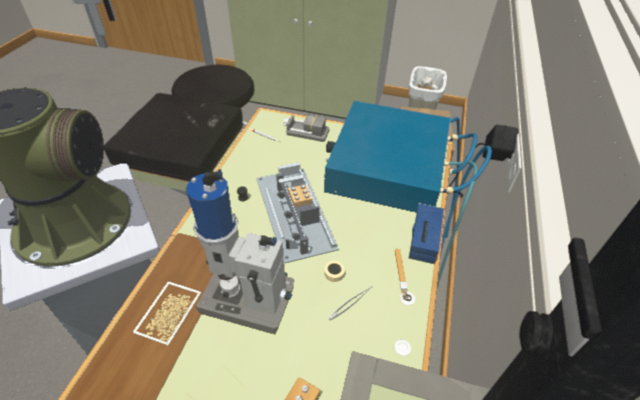

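Run:
```python
from h import *
c=np.load('top0.npz'); im=c['pixels'][160:255,220:360,::-1]
cv2.imwrite('pics/crop.png',cv2.resize(im,None,fx=5.6,fy=5.6,interpolation=cv2.INTER_CUBIC))
P=cloud(c)
for u,v in[(242,177),(343,193),(338,240),(233,220),(278,197),(306,200),(366,212),(247,243),(300,225),(396,215)]: print(u,v,P[v,u].round(4))
p=c['R']@np.array([.23,.5,.22])+c['t'];print(p[:2]/p[2]*c['fx']+[c['cx'],c['cy']])
```

```text
242 177 [ 0.5314 -0.0925  0.0071]
343 193 [ 0.4949 -0.3476 -0.0013]
338 240 [ 0.3759 -0.3354 -0.0028]
233 220 [ 0.4235 -0.0727  0.006 ]
278 197 [ 0.4799 -0.1849  0.032 ]
306 200 [ 0.4751 -0.2537  0.0103]
366 212 [ 0.4462 -0.4036  0.0165]
247 243 [ 0.3673 -0.1118  0.0305]
300 225 [ 0.4116 -0.2397  0.0462]
396 215 [ 0.4401 -0.4821  0.0019]
[-89.38136802 314.61946345]
```

View pics/crop.png

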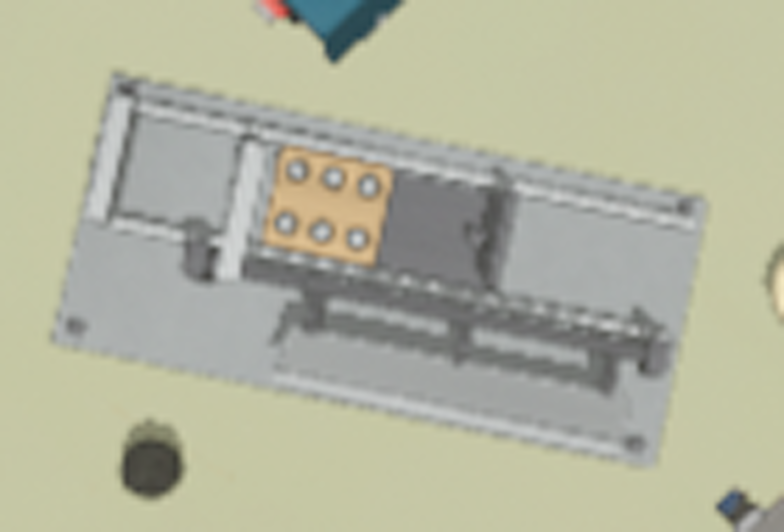

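```bash
cat >> h.py <<'E'
def at(c,u,v,z):
    r=c['R'].T@np.array([(u-c['cx'])/c['fx'],(v-c['cy'])/c['fy'],1]); o=-c['R'].T@c['t']; return (o+r*(z-o[2])/r[2])
E
python3 - <<'E'
from h import *
c=np.load('top0.npz')
w=lambda a,b,z: at(c,220+(a+.5)/5.6-.5,160+(b+.5)/5.6-.5,z)[:2]
k=[w(*q,.006) for q in[(113,73),(706,200),(655,465),(52,343)]]
print(np.round(k,4)); m=np.mean(k,0)
d=(k[0]-k[1])+(k[3]-k[2]); th=np.arctan2(d[1],d[0])-np.pi/2
print('yaw',th,'len',np.linalg.norm(k[0]-k[1]),np.linalg.norm(k[3]-k[2]),np.linalg.norm(k[0]-k[3]),np.linalg.norm(k[1]-k[2]))
R=np.array([[np.cos(th),-np.sin(th)],[np.sin(th),np.cos(th)]])
f=lambda a,b,z:((w(a,b,z)-m)@R*1000).round(1)
print('endwall',[f(*q,.036) for q in[(113,95),(131,98),(107,222),(90,218)]])
print('bear', f(192,225,.056),f(650,330,.056))
print('block',[f(*q,.030) for q in[(278,148),(394,168),(378,265),(265,245)]])
print('plate top', f(497,178,.056), f(490,285,.056))
print('gatetop',[f(*q,.04) for q in[(245,140),(265,143),(238,278),(218,275)]])
print('m',m)
P=cloud(c)[160:255,220:360].reshape(-1,3); L=np.c_[(P[:,:2]-m)@R,P[:,2]]*1000
for lo,hi in((33,40),(50,60),(26,32)):
    s=L[(L[:,2]>lo)&(L[:,2]<hi)&(abs(L[:,0])<60)&(abs(L[:,1])<137)]
    print(lo,np.histogram(s[:,1],bins=range(-140,145,5))[0]); 
np.save('m.npy',[*m,th])
E
```

```text
[[ 0.5426 -0.0865]
 [ 0.4884 -0.3536]
 [ 0.3694 -0.3311]
 [ 0.4213 -0.0626]]
yaw -0.1954488982442335 len 0.272539761398392 0.27351968685455025 0.1236439690111902 0.12107235036451151
endwall [array([ 49. , 129.2]), array([ 49.4, 121.3]), array([ -5.7, 119.6]), array([ -5.6, 127.2])]
bear [-0.6 80.9] [  -4.6 -119.6]
block [array([41.7, 54.7]), array([43.5,  3.2]), array([0.3, 1.1]), array([-1.2, 51.2])]
plate top [ 45.8 -42.3] [  0.2 -48.7]
gatetop [array([41.2, 68.4]), array([41.7, 59.7]), array([-18.1,  58.6]), array([-18.6,  67.3])]
m [ 0.45543917 -0.20847918]
33 [ 0  0  1  0  0  0  0  0  0  0  0  0  0  0  0  0  0  0  1  0  0  0  0  0
  0  0  0  0  0  1  4  4  3  6  0  1  5  5  1  0  0  0  4  0  0  0  0  0
  0  0  0  3 41 38  0  0]
50 [ 0  2 12 11  6 14 18  8 13  8 11  9 12 13 11 12 12 38 32 23  7 10 11 10
 11 13 10 11 10  9 11 12 20 11  5  0  0  0  0 10 17  5 13 13  2  0  0  0
  0  0  0  0  0  0  0  0]
26 [ 0  0  1  0  0  0  0  0  0  0  0  0  0  0  0  0  0  0  1  1  0  0  0  0
  0  0  1  0 14 31 24 30 26 26 29 31 28 25 11  0  0  0  1  0  0  0  0  0
  0  0  0  8  3  2  0  0]
```

Run:
```python
from h import *
*m,th=np.load('m.npy'); R=np.array([[np.cos(th),-np.sin(th)],[np.sin(th),np.cos(th)]])
o=np.array(m)+R@[.0218,.0625]; print('chute',o,th); np.save('chute.npy',[*o,th])
ch=lambda x,y:o+R@[x,y]
for n,x,y in(('approach',-.035,-.137),('contact',-.035,-.124),('home',-.035,-.056),('treadle',-.066,-.105)): print(n,ch(x,y).round(4))
P=np.concatenate([cloud(np.load(f)).reshape(-1,3) for f in('top0.npz','scene0.npz')])
P=P[np.isfinite(P).all(1)]
a=ch(-.035,-.137); L=(P[:,:2]-a)@R
s=(abs(L[:,0])<.13)&(abs(L[:,1])<.08)&(P[:,2]<.6); q=P[s]; print('near max z',q[:,2].max(), q[q[:,2]>.07][:,:].round(3)[:10])
# coarse height map
for x in np.arange(.1,.75,.05):
    r=[]
    for y in np.arange(.55,-.6,-.05):
        k=(abs(P[:,0]-x)<.025)&(abs(P[:,1]-y)<.025); r.append(int(1000*P[k,2].max()) if k.any() else -9)
    print(round(x,2),r)
```

```text
chute [ 0.48896204 -0.15140286] -0.1954488982442335
approach [ 0.428 -0.279]
contact [ 0.4305 -0.2662]
home [ 0.4438 -0.1995]
treadle [ 0.4038 -0.2416]
near max z 0.06851457977383195 []
0.1 [-869, -9, -9, -9, -872, -868, -865, 49, 42, 17, 248, 288, 290, 281, 4, 6, 7, 21, 20, 21, 7, 5, 4]
0.15 [-9, -9, 311, -9, -9, -876, 51, 51, 51, 41, 4, 255, 5, 4, 5, 9, 17, 20, 22, 20, 5, 4, 4]
0.2 [-9, -9, 311, 312, -9, 53, 53, 51, 46, 46, 42, -9, -9, 4, 8, 8, 7, 33, 306, 306, 4, 5, 5]
0.25 [263, -9, -9, 310, 52, 54, 56, 55, 49, 49, 51, 43, 3, 4, 7, 8, 9, 221, 334, 308, 168, 6, 28]
0.3 [-9, -9, -9, 43, 53, 56, 57, 57, 55, 54, 53, 51, 6, 4, 4, 5, 7, 26, 232, 201, 176, 6, 28]
0.35 [-9, -9, -9, -9, 50, 56, 56, 59, 56, 55, 52, 41, 5, 33, 4, 5, 5, 63, 33, 175, 54, 5, 5]
0.4 [-9, -9, -9, -9, -9, 50, 54, 57, 54, 54, 42, 5, 7, 33, 66, 68, 1094, 68, 60, 5, 5, 15, 11]
0.45 [-9, -9, -9, -9, -9, -9, 51, 55, 52, 47, 5, 4, 11, 34, 59, 55, 59, 50, 53, 26, 17, 12, 5]
0.5 [-9, -9, -9, -9, -9, -9, -9, 50, 36, 11, 13, 5, 6, 39, 54, 37, 60, 25, 26, 6, 8, 5, 5]
0.55 [-870, -868, -9, -9, -9, -9, 1, 5, 6, 29, 36, 5, 5, 38, 88, 88, 5, 5, 4, 4, 10, 12, 8]
0.6 [-864, -866, -9, -9, -9, -9, -9, 5, 5, 38, 49, 46, 57, 89, 90, 89, 88, 6, 5, 10, 49, 5, 7]
0.65 [-874, -9, -9, -9, -9, -9, -9, -9, 5, 21, 50, 49, 87, 89, 89, 90, 90, 88, 5, 49, 49, 48, -9]
0.7 [-9, -9, -9, -9, -9, -9, -9, -9, -9, 5, 44, 89, 92, 89, 90, 89, 89, 89, 89, 53, 50, -9, -9]
```

```bash
python3 -m creep '{"translation":[[21,-33,0],[42,-66,0],[63,-99,0],[84,-132,0],[105,-165,0]],"yaw":[-0.12,-0.24,-0.36,-0.48,-0.6],"gripper":[106,106,106,106,106]}' 20
python3 -m creep '{"translation":[[18,-35,0],[36,-70,0],[54,-105,0],[72,-140,0],[90,-175,0]],"yaw":[-0.12,-0.24,-0.36,-0.48,-0.6],"gripper":[106,106,106,106,106]}'
```

```text
time_s: 0.52
ee_pos: [0.335, 0.3329, 0.2238]
eef_rot: [-3.14, 0.0, 2.105]
force: [0.6, 1.0, -0.9]
grip_width: 0.0639
time_s: 0.93
ee_pos: [0.4254, 0.1559, 0.2237]
eef_rot: [-3.14, 0.0, 1.499]
force: [0.6, 1.0, -0.2]
grip_width: 0.0548
```

```bash
python3 -m creep '{"translation":[[0,-40,0],[0,-80,0],[0,-120,0],[0,-160,0],[0,-200,0]],"yaw":[-0.06,-0.123,-0.123,-0.123,-0.123],"gripper":[106,106,106,106,106]}'
python3 -m creep '{"translation":[[0,-40,0],[0,-80,0],[0,-120,0],[0,-160,0],[0,-200,0]],"yaw":[0,0,0,0,0],"gripper":[106,106,106,106,106]}'
python3 -m creep '{"translation":[[2,-35,-30],[2,-35,-60],[2,-35,-90],[2,-35,-90]],"yaw":[0,0,0,0],"gripper":[106,106,106,106]}'
python3 - <<'E'
from h import *
o=ctrl.get_obs(); print(o['ee_pos'],o['eef_rot'],o['grip_width'],o['force'])
c=snap('wrist','w1'); print(c['fx'],c['cx'],c['cy'],c['tool_from_camera'].round(3).tolist())
snap('top','t1')
E
```

```text
time_s: 1.35
ee_pos: [0.4247, -0.0459, 0.2237]
eef_rot: [-3.14, 0.0, 1.377]
force: [0.5, -0.0, -0.2]
grip_width: 0.055
time_s: 1.77
ee_pos: [0.4241, -0.2479, 0.2236]
eef_rot: [-3.14, -0.0, 1.376]
force: [0.5, 0.2, 0.3]
grip_width: 0.0551
time_s: 2.1
ee_pos: [0.4237, -0.2819, 0.1281]
eef_rot: [-3.132, -0.004, 1.375]
force: [-0.1, -0.3, -1.3]
grip_width: 0.0555
[ 0.42374444 -0.28190559  0.12806741] [-3.13171355 -0.00420547  1.37494889] 0.05545040419620084 [-0.1235908  -0.29179882 -1.31246705]
309.70691628693146 323.75130779075516 198.24209146303403 [[-0.0, -0.958, -0.288, 0.085], [1.0, -0.0, 0.0, -0.0], [-0.0, -0.288, 0.958, -0.161], [0.0, 0.0, 0.0, 1.0]]
```

View pics/w1.png

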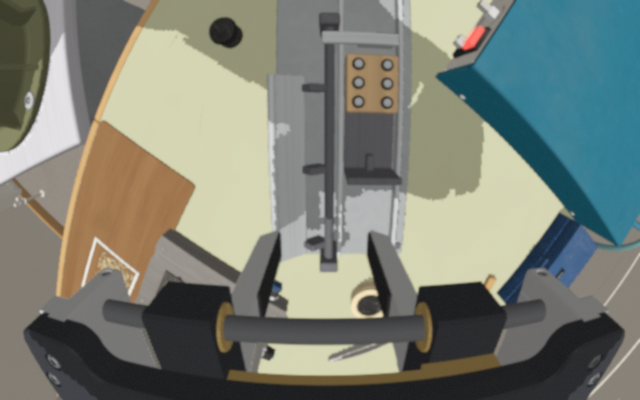

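```bash
cat >> h.py <<'E'
from scipy.spatial.transform import Rotation as Ro
def wpt(c,u,v,ob,z=None):
    a=np.array([u-c['cx'],v-c['cy']]);r=np.linalg.norm(a);t=r/c['fx']
    k=np.r_[a/r*np.sin(t),np.cos(t)]
    T=c['tool_from_camera']; Rw=Ro.from_euler('xyz',ob[1]).as_matrix()
    o=Rw@T[:3,3]+ob[0]; d=Rw@T[:3,:3]@k
    if z is None: return o+d*c['depth'][int(v),int(u)]/k[2]
    return o+d*(z-o[2])/d[2]
E
python3 - <<'E'
from h import *
c=np.load('w1.npz'); ob=([0.42374444,-0.28190559,0.12806741],[-3.13171355,-0.00420547,1.37494889])
*o,th=np.load('chute.npy'); R=np.array([[np.cos(th),-np.sin(th)],[np.sin(th),np.cos(th)]])
def f(n,u,v,z=None):
    p=wpt(c,u,v,ob,z); print(n,((p[:2]-o)@R*1000).round(1),round(p[2]*1000,1))
print('tcp',(np.array(ob[0])[:2]-o)@R)
f('shaft',330,130);f('shaft',328,200);f('shaft z44',330,130,.048);f('shaft',328,200,.048)
for q in[(346,55),(398,55),(398,111),(347,111)]: f('blk z30',*q,.030)
f('push top L',346,176,.056);f('push top R',401,182,.056);f('push d',375,179)
f('bearing top far',329,18,.056);f('near',328,263,.056)
f('blade top',360,40);f('treadle',290,160)
f('wall in',343,230,.022); f('wall R',398,240,.022)
f('pot',368,298)
E
```

```text
tcp [-0.03863137 -0.14068375]
shaft [-34.8 -72.9] 48.8
shaft [ -36.2 -129.4] 48.7
shaft z44 [-34.8 -73. ] 48.0
shaft [ -36.2 -129.6] 48.0
blk z30 [-21.5 -10.8] 30.0
blk z30 [22.1 -8.8] 30.0
blk z30 [ 22.5 -56.9] 30.0
blk z30 [-20.6 -58.2] 30.0
push top L [ -22.4 -107.8] 56.0
push top R [  21.3 -112.2] 56.0
push d [   0.3 -110. ] 56.0
bearing top far [-35.6  13.9] 56.0
near [ -36.  -183.1] 56.0
blade top [-12.1  -2.2] 50.9
treadle [-65.7 -95.7] 53.4
wall in [ -22.  -166.6] 22.0
wall R [  31.3 -177.4] 22.0
pot [   6.3 -245.2] 20.2
```

```bash
python3 -m creep '{"translation":[[4,2,-10],[4,2,-25],[4,2,-40],[4,2,-45]],"yaw":[0,0,0,0],"gripper":[106,106,106,106]}'
python3 -m creep '{"translation":[[0,0,-8],[0,0,-16],[0,0,-24],[0,0,-24]],"yaw":[0,0,0,0],"gripper":[106,106,106,106]}'
```

```text
time_s: 2.53
ee_pos: [0.4305, -0.2802, 0.0885]
eef_rot: [-3.139, -0.001, 1.377]
force: [0.8, -0.7, -1.0]
grip_width: 0.0548
time_s: 2.87
ee_pos: [0.4307, -0.2802, 0.0638]
eef_rot: [-3.139, -0.001, 1.377]
force: [2.5, -1.1, 2.1]
grip_width: 0.0546
```

```bash
python3 -m creep '{"translation":[[-2,0,-6],[-2,0,-11],[-2,0,-14],[-2,0,-14]],"yaw":[0,0,0,0],"gripper":[106,106,106,106]}'
python3 - <<'E'
from h import *
o=ctrl.get_obs(); print(o['ee_pos'],o['force']); snap('wrist','w2')
E
```

```text
time_s: 3.2
ee_pos: [0.4298, -0.2809, 0.0508]
eef_rot: [3.141, 0.001, 1.377]
force: [3.3, 1.4, 11.6]
grip_width: 0.0551
[ 0.42980776 -0.28092733  0.0508371 ] [ 3.29221022  1.37447412 11.62815472]
```

View pics/w2.png

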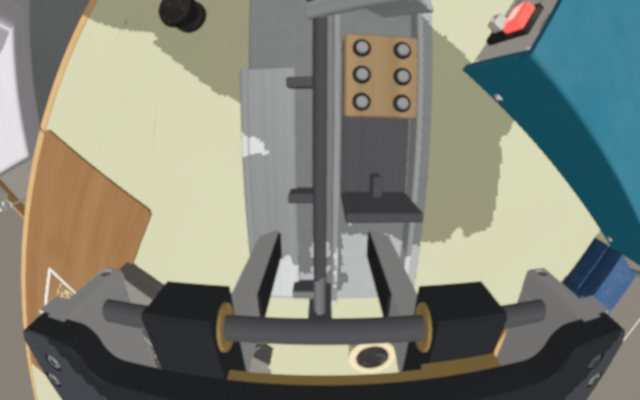

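```bash
python3 -m creep '{"translation":[[0.8,4,-1],[1.6,8,-1],[2.3,12,-1],[3.1,16,-1],[3.9,20,-1]],"yaw":[0,0,0,0,0],"gripper":[106,106,106,106,106]}'
python3 -m creep '{"translation":[[0.8,4,-1],[1.6,8,-1],[2.3,12,-1],[3.1,16,-1],[3.9,20,-1]],"yaw":[0,0,0,0,0],"gripper":[106,106,106,106,106]}'
```

```text
time_s: 3.67
ee_pos: [0.4342, -0.2622, 0.0511]
eef_rot: [3.138, 0.003, 1.377]
force: [-0.7, -7.5, 9.0]
grip_width: 0.0549
time_s: 4.08
ee_pos: [0.4387, -0.2434, 0.0512]
eef_rot: [3.135, 0.006, 1.378]
force: [-1.1, -8.0, 8.2]
grip_width: 0.0552
```

```bash
python3 -m creep '{"translation":[[0.8,4,-1.5],[1.5,8,-1.5],[2.2,12,-1.5],[2.9,16,-1.5],[3.6,20,-1.5]],"yaw":[0,0,0,0,0],"gripper":[106,106,106,106,106]}'
python3 -m creep '{"translation":[[0.6,3,-1.5],[1.2,6,-1.5],[1.8,9,-1.5],[2.4,12,-1.5],[3.0,15,-1.5]],"yaw":[0,0,0,0,0],"gripper":[106,106,106,106,106]}'
python3 - <<'E'
from h import *
o=ctrl.get_obs(); *q,th=np.load('chute.npy'); R=np.array([[np.cos(th),-np.sin(th)],[np.sin(th),np.cos(th)]])
print((o['ee_pos'][:2]-q)@R,o['ee_pos'][2],o['force']); snap('wrist','w3')
E
```

```text
time_s: 4.5
ee_pos: [0.4432, -0.225, 0.0512]
eef_rot: [3.132, 0.009, 1.378]
force: [-1.2, -9.9, 10.9]
grip_width: 0.0551
time_s: 4.92
ee_pos: [0.447, -0.2119, 0.0513]
eef_rot: [3.128, 0.013, 1.378]
force: [-3.3, -11.5, 12.3]
grip_width: 0.0547
[-0.02938926 -0.06746293] 0.05129819324383932 [ -3.25547031 -11.4729634   12.34479336]
```

View pics/w3.png

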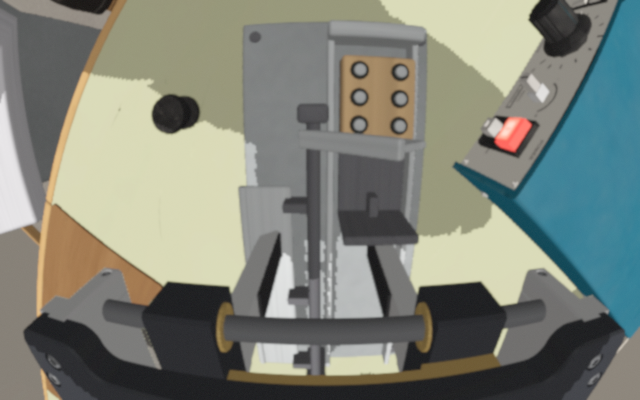

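```bash
python3 -m creep '{"translation":[[0.2,2.5,-1.5],[0.4,5,-1.5],[0.6,7.5,-1.5],[0.8,10,-1.5],[1,11,-1.5]],"yaw":[0,0,0,0,0],"gripper":[106,106,106,106,106]}'
python3 - <<'E'
from h import *
o=ctrl.get_obs(); *q,th=np.load('chute.npy'); R=np.array([[np.cos(th),-np.sin(th)],[np.sin(th),np.cos(th)]])
print((o['ee_pos'][:2]-q)@R)
E
```

```text
time_s: 5.38
ee_pos: [0.4492, -0.2021, 0.0514]
eef_rot: [3.124, 0.016, 1.379]
force: [-4.1, -17.5, 14.0]
grip_width: 0.0552
[-0.02917169 -0.0574832 ]
```

```bash
python3 -m creep '{"translation":[[0.2,2,-1.5],[0.4,3.5,-1.5],[0.6,5,-1.5],[0.6,5,-1.5]],"yaw":[0,0,0,0],"gripper":[106,106,106,106]}'
python3 - <<'E'
from h import *
o=ctrl.get_obs(); *q,th=np.load('chute.npy'); R=np.array([[np.cos(th),-np.sin(th)],[np.sin(th),np.cos(th)]])
print((o['ee_pos'][:2]-q)@R); ob=(o['ee_pos'],o['eef_rot'])
c=snap('wrist','w4')
E
```

```text
time_s: 5.72
ee_pos: [0.4496, -0.2016, 0.0517]
eef_rot: [3.121, 0.023, 1.377]
force: [-16.6, -36.6, 14.4]
grip_width: 0.0545
[-0.02889039 -0.05684147]
```

View pics/w4.png

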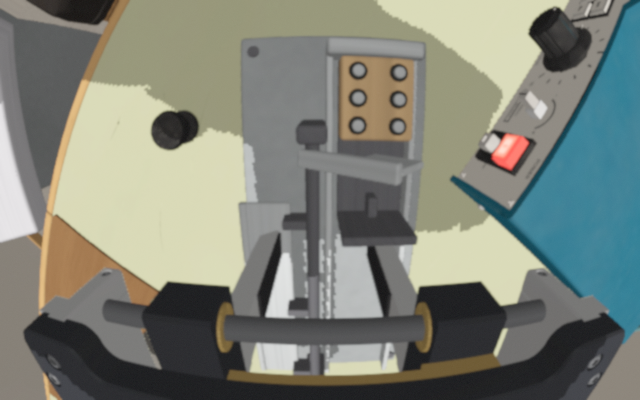

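```bash
python3 -m creep '{"translation":[[-0.6,-3,0],[-1.2,-6,0],[-1.6,-8,0],[-1.6,-8,0]],"yaw":[0,0,0,0],"gripper":[106,106,106,106]}'
python3 -m creep '{"translation":[[0,0,6],[0,0,14],[0,0,24],[0,0,34],[0,0,50]],"yaw":[0,0,0,0,0],"gripper":[106,106,106,106,106]}'
python3 -m creep '{"translation":[[0,0,25],[0,0,50],[0,0,75],[0,0,75]],"yaw":[0,0,0,0],"gripper":[106,106,106,106]}'
python3 - <<'E'
from h import *
o=ctrl.get_obs(); ob=(o['ee_pos'],o['eef_rot']); print(ob,o['force'])
c=snap('wrist','w5'); np.save('ob5.npy',ob)
E
```

```text
time_s: 6.1
ee_pos: [0.4481, -0.2099, 0.0521]
eef_rot: [3.12, 0.023, 1.377]
force: [0.1, 0.6, 5.0]
grip_width: 0.0548
time_s: 6.52
ee_pos: [0.4478, -0.2096, 0.1026]
eef_rot: [3.121, 0.022, 1.377]
force: [-0.2, -0.8, 0.2]
grip_width: 0.0549
time_s: 6.85
ee_pos: [0.4492, -0.2104, 0.1831]
eef_rot: [3.114, 0.025, 1.377]
force: [-0.6, -1.3, 0.5]
grip_width: 0.055
(array([ 0.44923309, -0.21036688,  0.18311776]), array([3.1140144 , 0.02471172, 1.37687678])) [-0.56300132 -1.3342381   0.472474  ]
```

View pics/w5.png

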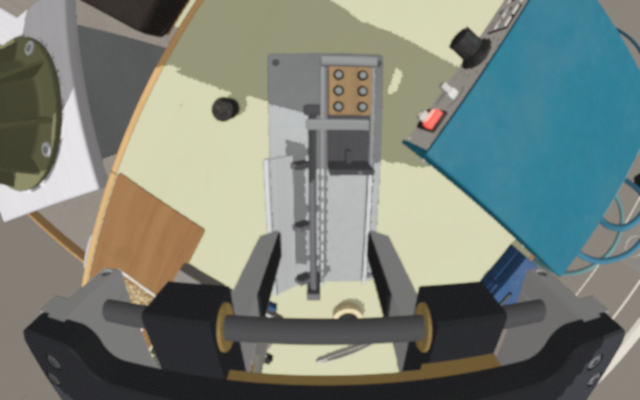

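Run:
```python
from h import *
c=np.load('w5.npz'); ob=np.load('ob5.npy'); *o,th=np.load('chute.npy'); R=np.array([[np.cos(th),-np.sin(th)],[np.sin(th),np.cos(th)]])
def f(n,u,v,z=None):
    p=wpt(c,u,v,ob,z); print(n,((p[:2]-o)@R*1000).round(1),round(p[2]*1000,1))
f('block front (home 58)',350,66,.030);f('block rear (home 8)',350,116,.030)
f('end wall face (58)',350,65,.036);f('push plate rear (-48)',350,174,.056);f('blade top (0)',340,124);f('blade',315,127);f('treadle(54)',285,220);f('far bearing(-36,14)',313,110,.056)
```

```text
block front (home 58) [ 2.2 58. ] 30.0
block rear (home 8) [2.6 7.3] 30.0
end wall face (58) [ 1.5 58.3] 36.0
push plate rear (-48) [  0.8 -46.5] 56.0
blade top (0) [-9.   0.7] 50.9
blade [-32.4  -2.2] 50.6
treadle(54) [-63.3 -95. ] 51.6
far bearing(-36,14) [-34.2  14. ] 56.0
```

Every point I measured matches "rack home, gate shut", and the arm is clear, so I'm handing in.

```bash
python3 -c "
from station import ctrl
print(ctrl.hand_in())"
```

```text
the job is handed in; nothing more can be done
None
```

The punch rack is home in the chute with the gate shut behind its block. I handed the job in with about 7 s on the robot's clock; no verdict was reported.

**What I did:** With the fingers 55 mm apart and straddling the gate shaft, one fingertip pressed the treadle to its stop. I held it there while the other finger pushed the rear plate until the rack stalled on the end stop (37 N along the push). I then backed off 8 mm, with the treadle still pressed, and lifted clear.

**Last checks (wrist camera, before handing in):**

| Point | Measured | Expected |
|---|---|---|
| Block front, chute y | 58.0 mm | 58 mm |
| Block rear, chute y | 7.3 mm | 8 mm |
| Push plate rear, chute y | -46.5 mm | -48 mm |
| Shut gate blade, chute y (two points) | +0.7 and -2.2 mm | 0 mm |
| Treadle height, near its middle | 52 mm | 54 mm |

- **Contact:** the force on the tool was about 1.5 N, no more than its unloaded noise, so the robot was touching nothing.
- **Bystanders:** the valve, pot and tweezers look undisturbed in the last picture, but I did not measure them again.
- **Disagreements:** none beyond about 2 mm. The tool had tilted about 0.03 rad by the end of the push, with no visible effect.

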